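# Seat the oblong cutter head in the setting nest

### The arm

A 6-joint arm with a two-finger parallel gripper is mounted at the origin on the work surface. World frame = base frame: x ahead of the robot, y to its left, z up, the work surface at z = 0. Lengths are in mm, angles in degrees, forces in N, time in s.
With the tool pointing down it reaches from about 350 to 850 mm from the base axis. Payload 8.1 kg.
Tool frame: the origin (TCP) lies at the very end of the fingers, on their centre line; the grasp point (between the pads) lies 19 mm behind it (r.grip_depth is the distance from the TCP to the grasp point, in mm); z points along the fingers, y is the direction in which the jaws open and shut (so a half turn about z gives the same grasp; the last joint's range is limited). The gripper opens to 85 mm and grips with 20 to 120 N. Pads are 22 mm wide; open, the fingers measure 114 mm over their backs; the gripper's body (76 mm by 85 mm) begins 54 mm behind the grasp point. The pads swing forward as they close: fully open they stand 13 mm farther back than shut.
Start: joints at [59.966, 7.471, 85.268, -0, 87.261, -4.893], TCP at [254.892, 543.172, 231.292] pointing down, gripper open.
Joint ranges: [-169.43, 169.43], [-51.17, 129.36], [1.28, 143.12], [-76.62, 256.62], [0, 156.53], [-152.29, 152.29]. Speed limits (degrees/s): [136.94, 136.94, 159.86, 180, 180, 180].

### API

Orientations are given as [roll, pitch, yaw] about the fixed x, y, z axes, in that order (R = Rz(yaw) Ry(pitch) Rx(roll)).
In Python, from bench import status, viewer, hand_in, r gives the robot as it stands.
- The arm moves only by the shell command python3 -m crank 'ROWS' [OPENING] [FORCE]. ROWS is a JSON object of lists of equal length, an entry for each row: "slide": the shift along the tool's x, y, z in m, a list of three; "twist": the turn about the tool's z in rad. A call has 1 to 8 rows; each row shifts and turns the commanded pose from where the row before left it, along the tool's axes as they then stand; what a row does not reach is not made up. A row lasts 1/10 s, in which the tool goes at most 50 mm and 8.59 degrees, less where a joint would pass 70% of its speed; a pose out of reach is approached as far as the arm can. A call with a gripper value outside its range is refused whole. OPENING is the closure, from 0 (fully open) to 1 (shut), set as the call begins (- or left out, the last holds). The fingers move at their own pace and stop on an object; FORCE is the grip in N (left out, the last holds). Time passes only in rows, so rows that do not move let the fingers close. It gives the time, the measured TCP pose, the force and the opening at its end, in the units of the state.
- status.sense(): the state, without advancing time (a new reading comes with each control period).
- viewer.snapshot(name): name is "side" or "top" or "wrist"; returns a dict with "img" (400x640x3 uint8, red, green, blue), "fx", "fy", "cx", "cy" (pixels), "R" (3x3) and "t" (3): a world point X has camera coordinates R X + t; the wrist camera has in their place "hand_eye" (4x4, takes a point from camera to tool coordinates, whose origin is the TCP and whose axes are the flange's). Camera axes: x right, y down, z forward; pixel columns grow to the right and rows downward; lengths in mm; the calibration is good to about 2 mm. A picture is of the moment at which its call begins: read the wrist's pose just before it. There is no depth.
- hand_in(): hands the job in, once; it reports no verdict.
The state is a dict: "time": time; "joint_pos": joint angles; "qd": joint speeds; "joint_efforts": joint torques, N m; "tool_pos": TCP position; "tcp_rot": TCP orientation; "ft_force": force on the tool from outside, world axes, zero at the start; "wrist_torque": the same for the moment, N m; "finger_gap": finger opening in mm.
Only numpy, scipy, OpenCV 4.12 (cv2) and the standard library are available. Lean on these libraries where they do the work, as an engineer would, in place of code of your own. Each camera call takes 0.05 s, during which the arm holds its last target.

### The job

On the wafer-punching bench, pick up the oblong cutter head by its shank and seat it in the pocket of the setting nest: fully home, flat and square with the pocket, then let go. Lower it in rather than dropping it, and leave the square and the round cutter heads where they stand.

Things in the scene. Friction and masses are not known exactly. Their poses are not given: they have to be found in the camera images.
- oblong_head_grip (a point): Oblong cutter head, plain aluminium, standing upright. Foot: plate 90 x 56 mm, 14 mm thick, four dark screws. Shank to grip: flat-sided block in the middle of the foot, 36 mm (along x) x 30 mm (along y), reaching 66 mm above the underside. Point: on the shank's axis, 40 mm above the underside (26 above the foot's top). x along the 90 mm side, y along the 56 mm side, z up. Mass 0.26 to 0.48 kg.
- nest_pocket (a point): Nest: fixed dark steel block 144 x 110 mm, 29 mm high, with an oblong pocket. Point: centre of the pocket floor, 8 mm above the bench, 21 below the rim. x along the pocket's long side, z up. Pocket 102 x 68 mm, straight walls 12 mm high, then steep slopes widening to 112 x 78 at the rim. The head fits either way round; home, its underside is on the floor, its grip point 40 mm above this point.
- square_head_grip (a point): The square cutter head, a bystander: same shank and height, foot 76 x 76 mm. It does not fit the pocket. The point is on the shank's axis 40 mm above its underside.
- round_head_grip (a point): The round cutter head, a bystander: same shank and height, foot a disc of 80 mm diameter. It does not fit the pocket. The point is on the shank's axis 40 mm above its underside.

How it is judged (in metres and radians):
At the end, for the whole second after the job is handed in: The oblong head rests in the pocket: axis within 12 mm of the pocket centre, underside within 4 mm of the floor, tilt under 0.1 rad, long side within 0.18 rad of the pocket's, either way round, at rest. The square and round heads are within 30 mm of where they started (horizontal distance between oblong_head_grip and nest_pocket below 0.012 m and z of oblong_head_grip in the frame of nest_pocket below 0.044 m and angle between oblong_head_grip's own z axis and vertical below 0.1 rad and angle between the x axis of oblong_head_grip and the x axis of nest_pocket, either way round below 0.18 rad and linear speed of oblong_head below 0.02 m/s and distance of each of square_head_grip, round_head_grip from where it was at the start of the episode below 0.03 m); the robot touches nothing.
It fails at once if the square or the round cutter head is moved by more than 30 mm (distance of any of square_head_grip, round_head_grip from where it was at the start of the episode above 0.03 m).
It fails at once if the oblong head is dropped at the nest: falling free of the fingers faster than 0.6 m/s (a drop of about 18 mm) within 80 mm of the pocket's centre (horizontal distance between oblong_head_grip and nest_pocket below 0.08 m and contact force between the fingers and oblong_head below 0.1 N and linear speed of oblong_head above 0.6 m/s).
It also fails if it takes over 34 s, if anything falls off the work surface, if the arm or the gripper's body presses on something with over 40 N, if the wrist force passes 120 N, or if a joint passes its speed limit or range.

## Working session

There is one attempt and no reset: what is moved stays moved. The work goes in short steps, Python scripts to look and compute and a shell command to move; the robot and the scene stay as the last step left them, time stands still between calls to the robot, and variables do not carry over. Pictures are saved under pics/ and viewed, and the job is handed in when it is done.

```bash
ls; mkdir -p pics; python3 - <<'E'
from bench import status, viewer, r
import cv2
s=status.sense();print(s)
for n in("top","side","wrist"):
    d=viewer.snapshot(n);cv2.imwrite(f"pics/{n}0.png",d["img"][:,:,::-1]);print(n,{k:v for k,v in d.items() if k!="img"})
E
```

```text
pics
{'time': 0.0, 'joint_pos': array([ 5.99675140e+01,  7.51478400e+00,  8.53321881e+01, -1.41219130e-03,
        8.72574942e+01, -4.89314233e+00]), 'qd': array([-0.02239736, -0.01465343, -0.02037997, -0.03620275,  0.08753938,
        0.04860188]), 'joint_efforts': array([-1.07483993e-03, -5.69400108e+01, -5.00553703e+01, -2.17443526e-04,
        1.50640908e-02,  5.03175272e-05]), 'tool_pos': array([254.60696532, 542.6969396 , 230.21989197]), 'tcp_rot': array([-1.79895794e+02, -7.50541789e-03,  1.54860718e+02]), 'ft_force': array([ 0.28417536, -0.18045565,  1.16044147]), 'wrist_torque': array([ 0.01884721, -0.05259002,  0.02075936]), 'finger_gap': 85.55397943892274}
top {'fx': 404.1405247515917, 'fy': 404.1405247515917, 'cx': 318.3808868413206, 'cy': 195.01900171595253, 'R': array([[ 0.0277969 , -0.99863059, -0.04432014],
       [-0.99348464, -0.02269706, -0.11168314],
       [ 0.11052426,  0.04713583, -0.99275506]]), 't': array([ -2.31867556, 557.00157964, 747.0673238 ])}
side {'fx': 387.3888066436866, 'fy': 387.3888066436866, 'cx': 316.76258990407854, 'cy': 196.41400110552112, 'R': array([[-0.98185557, -0.18955055,  0.00549852],
       [-0.11251907,  0.55900913, -0.82149148],
       [ 0.15264044, -0.80720467, -0.57019428]]), 't': array([528.53230489, 125.94749348, 734.31912911])}
wrist {'fx': 325.3117771093974, 'fy': 325.3117771093974, 'cx': 322.3107536230362, 'cy': 196.85679877468075, 'hand_eye': array([[-1.19442824e-03, -9.53483344e-01, -3.01443337e-01,
         7.73767934e+01],
       [ 9.99999241e-01, -1.23017488e-03, -7.12441507e-05,
        -8.34010103e-01],
       [-3.02897910e-04, -3.01443193e-01,  9.53484090e-01,
        -1.42519686e+02],
       [ 0.00000000e+00,  0.00000000e+00,  0.00000000e+00,
         1.00000000e+00]])}
```

View pics/top0.png

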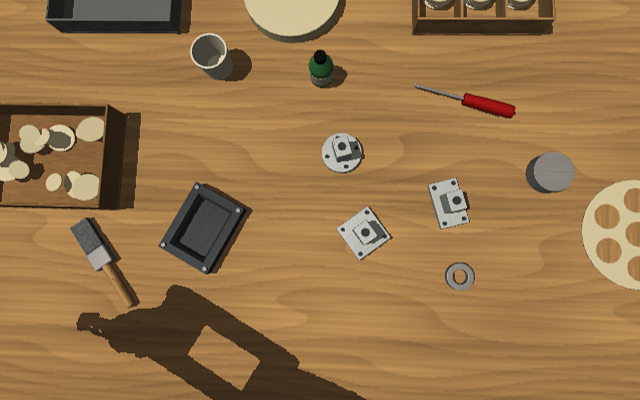

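View pics/side0.png

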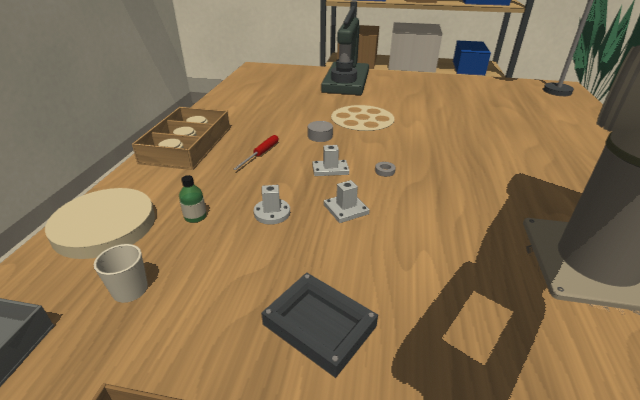

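View pics/wrist0.png

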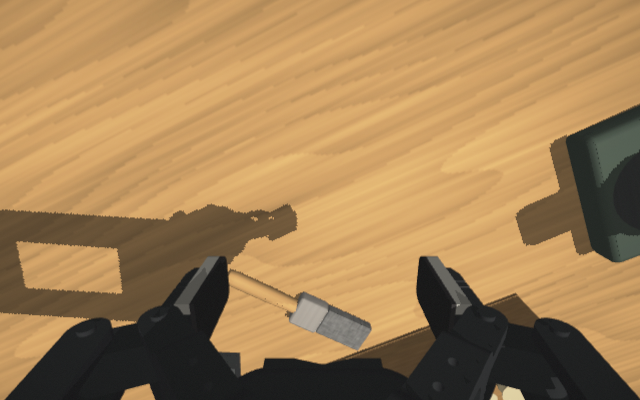

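```bash
python3 - <<'E'
import cv2,numpy as np
a=cv2.imread("pics/top0.png");b=cv2.imread("pics/side0.png")
cv2.imwrite("pics/z1.png",np.hstack([cv2.resize(a[170:250,400:480],(400,400),interpolation=2),cv2.resize(b[130:210,290:370],(400,400),interpolation=2)]))
cv2.imwrite("pics/z2.png",np.vstack([cv2.resize(a[175:280,150:260],None,fx=5,fy=5,interpolation=2)]))
cv2.imwrite("pics/z3.png",cv2.resize(b[265:375,250:390],None,fx=5,fy=5,interpolation=2))
E
```

```text
(no output)
```

View pics/z1.png

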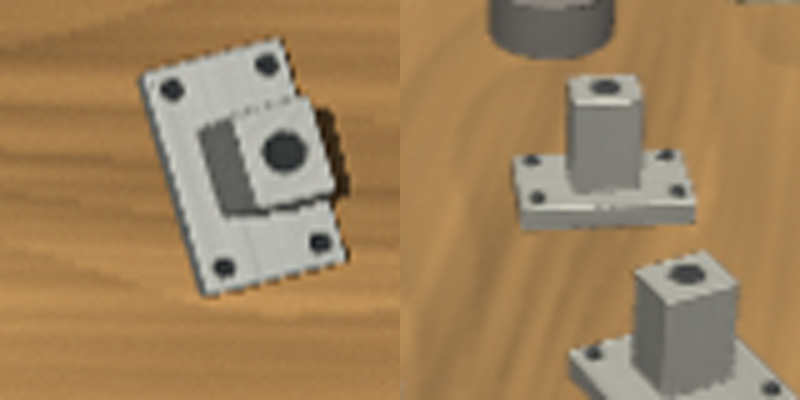

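View pics/z2.png

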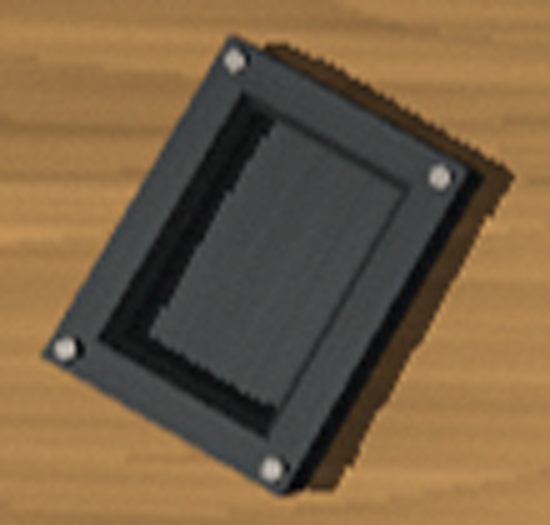

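View pics/z3.png

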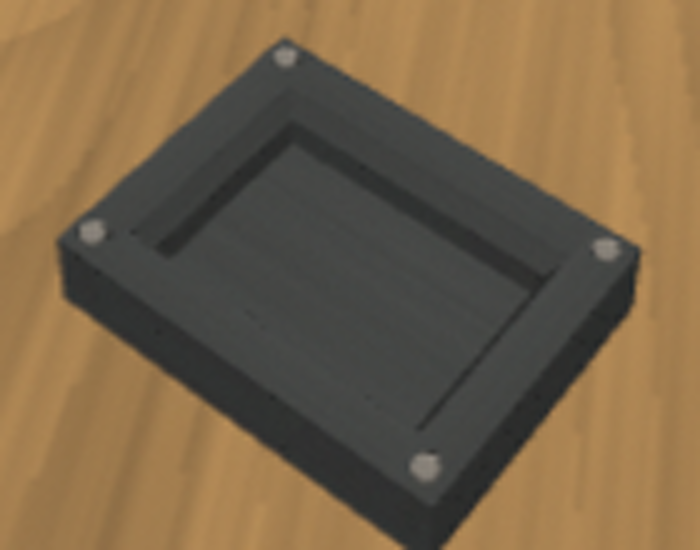

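```bash
cat > h.py <<'E'
import numpy as np
def plane(d,uv,z):
    R,t=np.array(d["R"]),np.array(d["t"]);C=-R.T@t
    uv=np.atleast_2d(uv).astype(float)
    v=np.c_[(uv[:,0]-d["cx"])/d["fx"],(uv[:,1]-d["cy"])/d["fy"],np.ones(len(uv))]@R
    return (C+v*((z-C[2])/v[:,2])[:,None])[:,:2]
def zm(p,off,f=5): return (np.array(p,float)+.5)/f-.5+np.array(off)
E
python3 - <<'E'
from h import *
from bench import viewer
T=viewer.snapshot("top");S=viewer.snapshot("side")
def rep(n,p):
    c=p.mean(0);e=[np.linalg.norm(p[i]-p[(i+1)%4]) for i in range(4)]
    a=[np.degrees(np.arctan2(*(p[(i+1)%4]-p[i])[::-1]))%180 for i in range(4)]
    print(n,c.round(1),np.round(e,1),np.round(a,1))
rep("head top",plane(T,zm([(172,90),(267,65),(319,243),(224,267)],(400,170)),14))
rep("head corn",plane(T,zm([(145,73),(282,40),(348,258),(208,292)],(400,170)),14))
print("shank",plane(T,zm([(285,151)],(400,170)),66),plane(S,zm([(205,87)],(290,130)),66))
rep("head side",plane(S,zm([(132,160),(267,154),(277,191),(137,197)],(290,130)),14))
rep("nest top",plane(T,zm([(234,61),(440,177),(272,468),(65,348)],(150,175)),29))
rep("nest side",plane(S,zm([(285,56),(607,249),(426,467),(92,231)],(250,265)),29))
print("nbrs",plane(T,[(367,232),(346,146)],66))
E
```

```text
head top [ 549.5 -240.3] [38.1 71.4 37.6 71.1] [106.2  15.5 105.7  16. ]
head corn [ 549.8 -240.3] [54.7 87.7 55.1 87.9] [105.   16.  105.2  15.7]
shank [[ 550.02018872 -240.29480781]] [[ 549.56036337 -240.02042761]]
head side [ 549.3 -241.7] [71.7 38.5 72.  38. ] [ 16.6 105.4  16.2 104.9]
nest top [489.4 239.6] [ 94.6 127.9  94.5 128.2] [ 62.6 152.3  62.7 152.3]
nest side [488.6 237.8] [129.1  94.4 128.8  94.3] [152.5  62.5 152.5  62.6]
nbrs [[487.66672853 -79.82066881]
 [645.81859299 -38.67554154]]
```

```bash
python3 -m crank '{"slide":[[-0.03,-0.029,0],[-0.03,-0.029,0],[-0.03,-0.029,0],[-0.03,-0.029,0],[-0.03,-0.029,0],[-0.03,-0.029,0],[-0.03,-0.029,0],[-0.03,-0.029,0]],"twist":[0,0,0,0,0,0,0,0]}' 0
```

```text
time: 1.05
tool_pos: [373.8, 229.6, 231.4]
tcp_rot: [180.0, 0.0, 154.9]
ft_force: [1.0, -0.4, 0.8]
finger_gap: 85.4
```

```bash
python3 -m crank '{"slide":[[-0.03,-0.029,0],[-0.03,-0.029,0],[-0.03,-0.029,0],[-0.03,-0.029,0],[-0.03,-0.029,0],[-0.03,-0.029,0],[-0.03,-0.029,0],[-0.03,-0.029,0]],"twist":[0,0,0,0,0,0,0,0]}' 0; python3 -m crank '{"slide":[[-0.03,-0.029,0],[-0.03,-0.029,0],[0,0,0],[0,0,0],[0,0,0],[0,0,0],[0,0,0],[0,0,0]],"twist":[0,0,0.14,0.14,0.14,0.14,0.14,0.15]}' 0
```

```text
time: 1.85
tool_pos: [492.6, -82.6, 231.4]
tcp_rot: [180.0, 0.0, 154.8]
ft_force: [1.0, 0.8, 1.0]
finger_gap: 85.4
time: 2.65
tool_pos: [521.9, -158.8, 231.1]
tcp_rot: [-180.0, -0.0, 105.8]
ft_force: [-1.1, 0.0, 0.0]
finger_gap: 85.6
```

```bash
python3 - <<'E'
from bench import status, viewer
import cv2,numpy as np
s=status.sense();print(s["tool_pos"],s["tcp_rot"],s["joint_pos"])
d=viewer.snapshot("wrist");cv2.imwrite("pics/w1.png",d["img"][:,:,::-1])
E
```

```text
[ 521.86309226 -158.80005976  231.12224744] [-1.79985910e+02 -9.94581747e-03  1.05819302e+02] [-2.23098766e+01 -9.47340823e-01  9.40254609e+01 -8.77243541e-04
  8.69391042e+01 -3.81291326e+01]
```

View pics/w1.png

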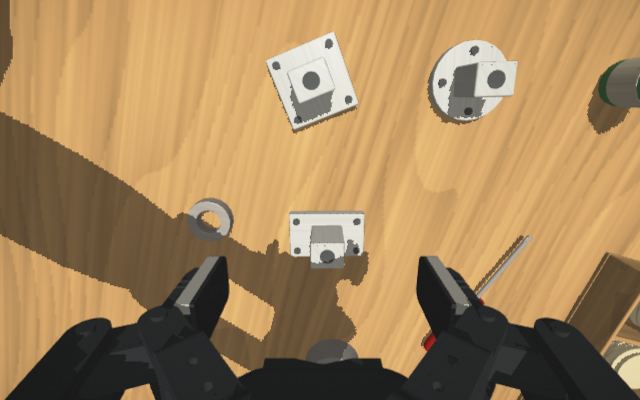

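```bash
cat >> h.py <<'E'
def wplane(d,s,uv,z):
    from scipy.spatial.transform import Rotation as Ro
    H=np.array(d["hand_eye"]);A=np.eye(4);A[:3,:3]=Ro.from_euler("xyz",s["tcp_rot"],degrees=True).as_matrix();A[:3,3]=s["tool_pos"]
    M=np.linalg.inv(A@H)
    return plane(dict(d,R=M[:3,:3],t=M[:3,3]),uv,z)
E
python3 - <<'E'
from h import *
from bench import status,viewer
s=status.sense();d=viewer.snapshot("wrist")
print(wplane(d,s,[(327,256.5)],66),wplane(d,s,[(297,222),(355,222),(356,251),(297.5,250)],14))
E
```

```text
[[ 548.45161362 -241.09331099]] [[ 509.89270417 -232.82221711]
 [ 576.41912237 -214.7605305 ]
 [ 588.70342254 -250.95862156]
 [ 519.28528529 -268.40704416]]
```

```bash
python3 -m crank '{"slide":[[-0.043,0.002,0],[-0.043,0.002,0],[0,0,0.03],[0,0,0.03],[0,0,0.03],[0,0,0.02],[0,0,0],[0,0,0]],"twist":[0,0,0,0,0,0,0,0]}' 0
python3 - <<'E'
from bench import status, viewer
import cv2,numpy as np
s=status.sense();print(s["tool_pos"],s["tcp_rot"])
d=viewer.snapshot("wrist");cv2.imwrite("pics/w2.png",d["img"][:,:,::-1])
E
```

```text
time: 3.55
tool_pos: [549.6, -240.2, 121.5]
tcp_rot: [-180.0, -0.0, 106.3]
ft_force: [-0.2, -0.1, 0.1]
finger_gap: 85.4
[ 549.64421419 -240.23929783  121.51027228] [-1.79975154e+02 -2.39197282e-02  1.06309109e+02]
```

View pics/w2.png

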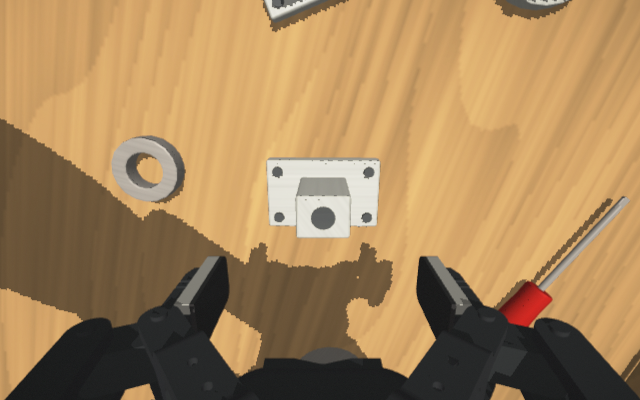

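The shank hole sits at (323,218), midway between the fingers, and the foot is square to the image. I'll go down and grip.

```bash
python3 -m crank '{"slide":[[0,0,0.025],[0,0,0.025],[0,0,0.02],[0,0,0.015],[0,0,0.008],[0,0,0],[0,0,0],[0,0,0]],"twist":[0,0,0,0,0,0,0,0]}' 0
python3 -m crank '{"slide":[[0,0,0],[0,0,0],[0,0,0],[0,0,0],[0,0,0],[0,0,0],[0,0,0],[0,0,0]],"twist":[0,0,0,0,0,0,0,0]}' 1 60
python3 -m crank '{"slide":[[0,0,0],[0,0,0],[0,0,0],[0,0,-0.01],[0,0,-0.01],[0,0,0],[0,0,0]],"twist":[0,0,0,0,0,0,0]}' 1 60
python3 - <<'E'
from bench import status, viewer
import cv2,numpy as np
s=status.sense();print(s["tool_pos"],s["tcp_rot"])
d=viewer.snapshot("wrist");cv2.imwrite("pics/w3.png",d["img"][:,:,::-1])
E
```

```text
time: 4.4
tool_pos: [550.8, -240.8, 29.8]
tcp_rot: [179.9, 0.1, 106.2]
ft_force: [-0.4, 0.1, 0.6]
finger_gap: 85.5
time: 5.2
tool_pos: [550.1, -240.4, 28.7]
tcp_rot: [180.0, 0.0, 106.2]
ft_force: [1.6, 0.0, 3.9]
finger_gap: 35.0
time: 5.9
tool_pos: [549.8, -240.4, 48.6]
tcp_rot: [180.0, 0.0, 106.2]
ft_force: [0.1, 0.4, -3.6]
finger_gap: 35.7
[ 549.84931509 -240.3648922    48.59348363] [1.79978659e+02 2.15231772e-02 1.06153800e+02]
```

View pics/w3.png

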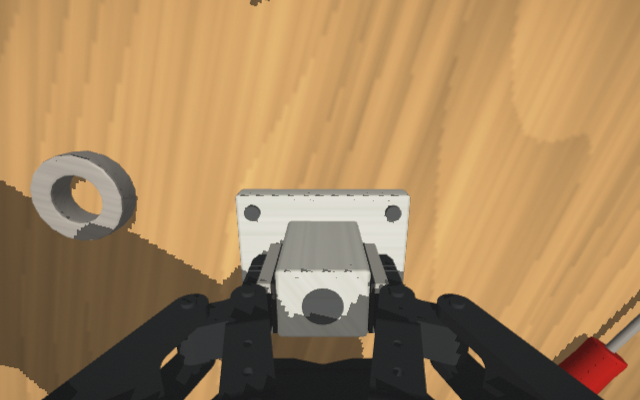

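The head is held: gap 35.7 mm, load about 3.6 N, hole at (323,306), foot edge level. Next I'll measure where the head sits in the hand and lift higher.

```bash
python3 - <<'E'
from h import *
from bench import status,viewer
s=status.sense();d=viewer.snapshot("wrist")
z0=s["tool_pos"][2]-28.7
a=np.radians(s["tcp_rot"][2]);X=np.array([np.cos(a),np.sin(a)]);Y=np.array([np.sin(a),-np.cos(a)])
for uv,z in(((323,306),66),((252,213),14),((393,213),14)):
    p=wplane(d,s,[uv],z0+z)[0]-s["tool_pos"][:2];print(uv,p@X,p@Y)
E
python3 -m crank '{"slide":[[0,0,-0.03],[0,0,-0.04],[0,0,-0.03],[0,0,0],[0,0,0]],"twist":[0,0,0,0,0]}'
```

```text
(323, 306) 0.009904922907350273 -0.4737931764735233
(252, 213) 18.333701691707553 -36.94918953694931
(393, 213) 18.25969241327898 35.65991606283632
time: 6.5
tool_pos: [549.9, -240.4, 148.3]
tcp_rot: [180.0, 0.0, 106.2]
ft_force: [-0.4, -1.2, -4.3]
finger_gap: 35.3
```

```bash
python3 -m crank '{"slide":[[0.02,0.003,0],[0.04,0.006,0],[0.04,0.006,0],[0.04,0.006,0],[0.04,0.006,0],[0.04,0.006,0],[0.04,0.006,0],[0.04,0.007,0]],"twist":[0,0,0,0,0,0,0,0]}'; python3 -m crank '{"slide":[[0.04,0.007,0],[0.04,0.007,0],[0.04,0.006,0],[0.03,0.004,0],[0.02,0.004,0],[0.007,0.001,0],[0,0,0],[0,0,0]],"twist":[0,0,0,0,0,0,0,0]}'; python3 -m crank '{"slide":[[0,0,0],[0,0,0],[0,0,0],[0,0,0],[0,0,0],[0,0,0],[0,0,0],[0,0,0]],"twist":[0.124,0.13,0.13,0.13,0.13,0.12,0,0]}'
python3 - <<'E'
from bench import status, viewer
import cv2,numpy as np
s=status.sense();print(s["tool_pos"],s["tcp_rot"])
for n in("wrist","top","side"):
    d=viewer.snapshot(n);cv2.imwrite(f"pics/{n}4.png",d["img"][:,:,::-1])
E
```

```text
time: 7.3
tool_pos: [507.8, 62.8, 145.6]
tcp_rot: [-179.8, -0.1, 106.2]
ft_force: [0.8, -0.2, -2.5]
finger_gap: 35.3
time: 8.1
tool_pos: [488.2, 238.0, 147.1]
tcp_rot: [-179.9, 0.0, 106.2]
ft_force: [-0.4, -0.1, -2.4]
finger_gap: 35.3
time: 8.9
tool_pos: [489.1, 237.8, 148.1]
tcp_rot: [-180.0, 0.0, 62.5]
ft_force: [0.2, -0.2, -3.5]
finger_gap: 35.1
[489.12866877 237.78168846 148.06447746] [-1.79991998e+02  2.34133691e-02  6.25126129e+01]
```

View pics/wrist4.png

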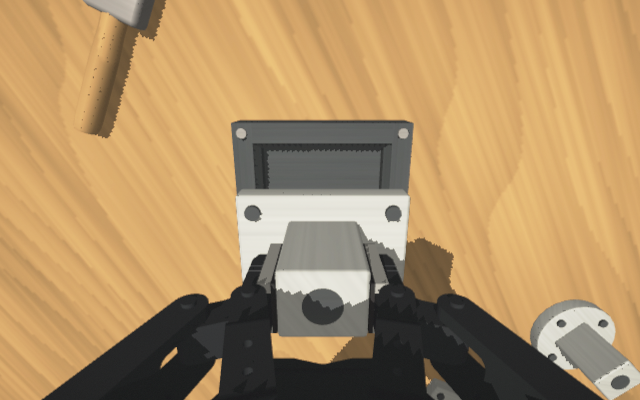

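View pics/side4.png

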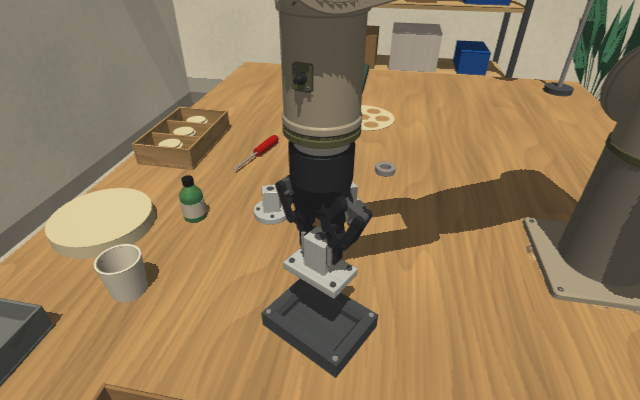

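The head is square over the nest. The nest's far screws are at (241,133) and (403,133), so I'll measure the remaining offset from those.

```bash
python3 - <<'E'
from h import *
from bench import status,viewer
s=status.sense();d=viewer.snapshot("wrist")
a=np.radians(s["tcp_rot"][2]);X=np.array([np.cos(a),np.sin(a)]);Y=np.array([np.sin(a),-np.cos(a)])
for uv in((241,133),(403,133)):
    p=wplane(d,s,[uv],29)[0]-s["tool_pos"][:2];print(uv,p@X,p@Y)
E
```

```text
(241, 133) 46.86463808052045 -64.88417655510574
(403, 133) 46.720801040868295 63.829043722591166
```

Centred to within 1 mm. Lowering now.

```bash
python3 -m crank '{"slide":[[0,0,0.02],[0,0,0.025],[0,0,0.02],[0,0,0.01],[0,0,0.005],[0,0,0.005],[0,0,0],[0,0,0]],"twist":[0,0,0,0,0,0,0,0]}'; python3 -m crank '{"slide":[[0,0,0.004],[0,0,0.004],[0,0,0.004],[0,0,0.004],[0,0,0.002],[0,0,0],[0,0,0]],"twist":[0,0,0,0,0,0,0]}'
```

```text
time: 9.9
tool_pos: [489.7, 239.0, 64.2]
tcp_rot: [179.9, -0.1, 62.4]
ft_force: [-0.3, 0.8, -3.0]
finger_gap: 35.1
time: 10.6
tool_pos: [489.1, 238.7, 45.3]
tcp_rot: [-180.0, 0.0, 62.4]
ft_force: [0.5, -0.3, -3.0]
finger_gap: 35.5
```

```bash
python3 -m crank '{"slide":[[0,0,0.002],[0,0,0.002],[0,0,0.002],[0,0,0.001],[0,0,0],[0,0,0]],"twist":[0,0,0,0,0,0]}'; python3 -m crank '{"slide":[[0,0,0.001],[0,0,0.001],[0,0,0],[0,0,0]],"twist":[0,0,0,0]}'
```

```text
time: 11.2
tool_pos: [489.1, 238.7, 38.3]
tcp_rot: [180.0, -0.0, 62.4]
ft_force: [1.4, -1.0, -2.4]
finger_gap: 35.2
time: 11.6
tool_pos: [489.2, 238.8, 36.6]
tcp_rot: [180.0, -0.0, 62.4]
ft_force: [-1.4, -0.7, 1.5]
finger_gap: 35.5
```

```bash
python3 -m crank '{"slide":[[0,0,0.0005],[0,0,0],[0,0,0]],"twist":[0,0,0]}'; python3 - <<'E'
from bench import viewer
import cv2
d=viewer.snapshot("side");cv2.imwrite("pics/s5.png",cv2.resize(d["img"][220:380,230:410,::-1],None,fx=3.5,fy=3.5))
E
```

```text
time: 11.9
tool_pos: [489.3, 238.8, 36.6]
tcp_rot: [180.0, -0.0, 62.4]
ft_force: [-3.9, -1.9, 6.7]
finger_gap: 35.2
```

View pics/s5.png

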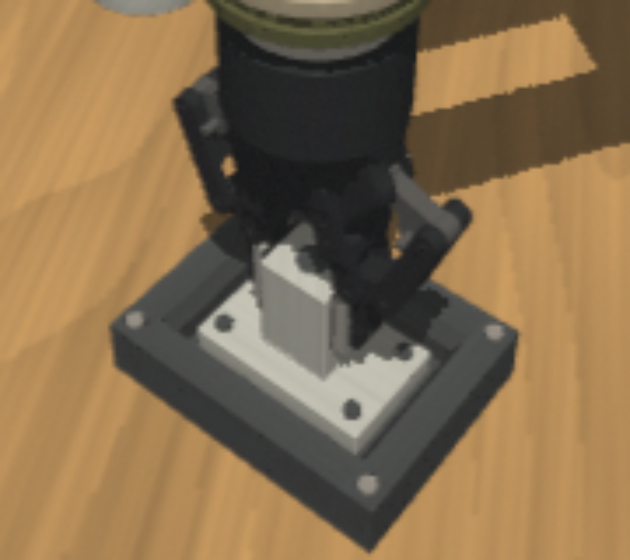

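The foot is down in the pocket and pressing on the floor: z has stopped at 36.6 mm and the force is up to +6.7 N. I'll open the fingers and retreat.

```bash
python3 -m crank '{"slide":[[0,0,0],[0,0,0],[0,0,0],[0,0,0],[0,0,0],[0,0,0],[0,0,0],[0,0,0]],"twist":[0,0,0,0,0,0,0,0]}' 0; python3 -m crank '{"slide":[[0,0,-0.005],[0,0,-0.01],[0,0,-0.025],[0,0,-0.03],[0,0,-0.03],[0,0,-0.03],[0,0,0],[0,0,0]],"twist":[0,0,0,0,0,0,0,0]}' 0
python3 - <<'E'
from bench import status, viewer
import cv2,numpy as np
d=viewer.snapshot("wrist");cv2.imwrite("pics/w6.png",d["img"][:,:,::-1])
d=viewer.snapshot("side");cv2.imwrite("pics/s6.png",d["img"][:,:,::-1])
E
```

```text
time: 12.75
tool_pos: [489.0, 238.7, 35.8]
tcp_rot: [-180.0, 0.0, 62.4]
ft_force: [1.0, -0.3, 0.3]
finger_gap: 85.6
time: 13.55
tool_pos: [489.9, 239.1, 167.6]
tcp_rot: [179.9, -0.1, 62.4]
ft_force: [-0.1, 0.2, -0.8]
finger_gap: 85.8
```

View pics/w6.png

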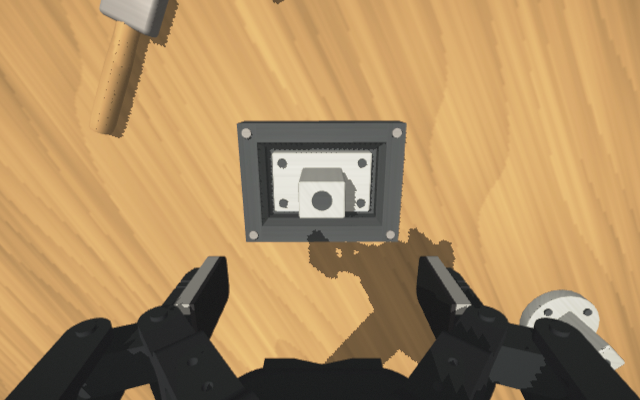

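View pics/s6.png

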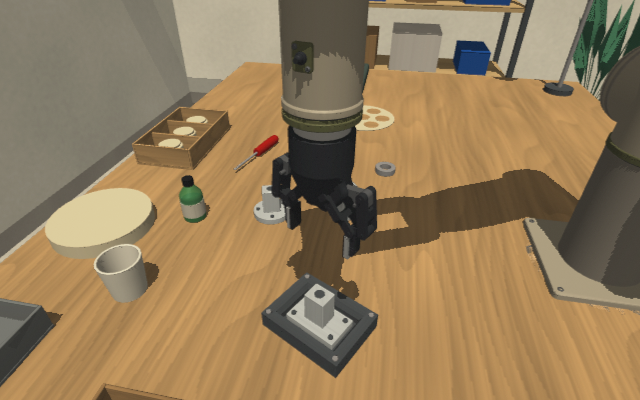

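The head is seated square: foot screws at (282,163), (362,163), (283,203) and (362,203), inside the nest screws at (246,133) to (390,235). One numeric check before handing in.

```bash
python3 - <<'E'
from h import *
from bench import status,viewer,hand_in
s=status.sense();d=viewer.snapshot("wrist")
h=wplane(d,s,[(282,163),(362,163),(362,203),(283,203)],22);n=wplane(d,s,[(246,133),(397,132.5),(390,235),(253,235.5)],29)
print(h.mean(0),n.mean(0),wplane(d,s,[(321.5,200.5)],74),np.linalg.norm(h[0]-h[1]),np.linalg.norm(n[0]-n[1]))
for q in(h,n): print(np.degrees(np.arctan2(*(q[1]-q[0])[::-1])))
T=viewer.snapshot("top");a=__import__("cv2").imread("pics/top0.png")[:,:,::-1]
print("bystander diff",np.abs(T["img"][125:265,320:395].astype(int)-a[125:265,320:395]).mean())
hand_in()
E
```

```text
[487.45161639 237.64708022] [486.37987396 237.08995618] [[487.38613116 238.55593166]] 71.32511172661165 127.67804741667693
-27.667813915298794
-27.488210450411284
bystander diff 31.400222222222222
the job is handed in; nothing more can be done
```

I gripped the oblong head by its shank, carried it over the bench at height, turned it to match the pocket and lowered it until it touched the floor. Then I opened the fingers, backed off about 130 mm and handed in at about 13.7 s.

**Seating:** the last wrist picture put the head's axis about 1.2 mm from the pocket centre and its long side within 0.2° of the pocket's. When the head was set down, the tool stopped at the expected height (36.6 mm against 36.7 mm) and the force rose to +6.7 N. The pictures showed it flat, and the screw spacings agreed with the foot being on the pocket floor.

**Bystanders:** my last check for movement of the square and round heads failed to settle anything. The top-camera difference was large (31 grey levels), and I think the arm and its shadow were in that area, but I did not look at that picture. After the release, the side view showed the round head where it started, while the gripper hid the square head. I saw no contact with either: the oblong head was carried over them with its underside at about 117 mm, against their 66 mm height.

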